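# Hook the drying shelf into the slotted upright

## Task

Hang the small grey drying shelf that has two claws on the steel upright on the cutting board: put both claws through the two slots and press the shelf down until it is fully home and the catch snaps out over it. Leave the similar shelf without claws where it stands, and let go.

Things in the scene. Friction and masses are not known exactly. Their poses are not given: they have to be found in the camera images.
- shelf: Grey 0.16 kg shelf standing on the board. Slatted floor 90 wide (y), 84 deep; back plate 62 tall. Origin: bottom middle of the plate's rear face; x out of that face to the claws, z up. Grip: upright fin 12 thick (y), x -65 to -25, top z 86, 30 free beside it. Two claws 12 wide at y +-30: neck z 50 to 58, then a tooth slanting down to z 29, x 22; gap to the plate 8 (top) to 16 (tip) mm.
- slots (a point): Fixed steel panel 130 wide, 6 thick, top 168 above the 18 mm board. Two slots 32 wide, 50 high, centres at y +-30. Point: on the front face, midway between the slots, at their lower edges, 110 above the board; x into the panel, z up. The shelf goes in level, axes parallel, 31 above its seat, until its plate meets the panel, then down; seated, its origin is 50 below this point.
- catch (a joint): Spring flap in the panel's front, midway between and below the slots, 14 wide, hinged at its top; its lower end stands 6 out of the panel. 0 = sprung out, about 0.4 rad = pressed flush. The shelf's lower bar (z 12 to 19) pushes it in on the way down, which takes about 3 to 6 N downward; in the last 3 mm it springs out over the bar: near 0 again = locked (it may lean 4 degrees).
- holder: The similar free-standing grey shelf, not to be used: same floor, closed back plate 55 tall, no claws, fin only 70 high. Origin and axes as for the clawed shelf. It stands on one side of the board, the clawed one on the other.
Things that resemble listed ones, but are neither listed nor needed, are in the scene too. What is shaped like the shelf but orange is not meant.

How it is judged (in metres and radians):
At the end, for the whole second after the job is handed in: The clawed shelf hangs in both slots: within 16 mm sideways of the middle, 8 mm of the panel, at most 4 mm above its seat, upright within 8 and square within 10 degrees, at rest; catch out again (below 0.15 rad); the shelf without claws within 30 mm of its start (x of shelf in the frame of slots between -0.008 and 0.008 m and y of shelf in the frame of slots between -0.016 and 0.016 m and z of shelf in the frame of slots between -0.055 and -0.046 m and angle between the z axis of shelf and the z axis of slots, either way round below 0.14 rad and angle between the x axis of shelf and the x axis of slots, either way round below 0.17 rad and value of joint catch below 0.15 rad and linear speed of shelf below 0.02 m/s and distance of holder from where it was at the start of the episode below 0.03 m); the robot touches nothing.
It also fails if it takes over 40 s, if anything falls off the work surface, if the arm or the gripper's body presses on something with over 40 N, if the wrist force passes 120 N, or if a joint passes its speed limit or range.

## Robot

A 6-joint arm with a two-finger parallel gripper is mounted at the origin on the work surface. World frame = base frame: x ahead of the robot, y to its left, z up, the work surface at z = 0. Lengths are in mm, angles in degrees, forces in N, time in s.
With the tool pointing down it reaches from about 300 to 1000 mm from the base axis. Payload 5.1 kg.
Tool frame: the origin (TCP) lies on the centre line of the jaws, within the pads' length; the fingertips stand 25 mm ahead of it and the grasp point (between the pads) lies 6 mm ahead of it (manip.tcp_to_tips is the z of the fingertips in the tool frame, in mm); z points along the fingers, y is the line along which they close (so a half turn about z gives the same grasp; the last joint's range is limited). The gripper opens to 95 mm and grips with 3 to 60 N. Pads are 20 mm wide; open, the fingers measure 119 mm over their backs; the gripper's body (75 mm by 180 mm) begins 59 mm behind the grasp point.
Start: joints at [63.621, 7.093, 94.555, -0, 78.352, -4.733], TCP at [239.789, 604.141, 239.656] pointing down, gripper open.
Joint ranges: [-149.61, 149.61], [-58.7, 133.49], [1.44, 155.28], [-77.14, 257.14], [18.33, 153.61], [-166.67, 166.67]. Speed limits (degrees/s): [147.25, 147.25, 180, 180, 180, 180].

## Interface

Orientations are given as [roll, pitch, yaw] about the fixed x, y, z axes, in that order (R = Rz(yaw) Ry(pitch) Rx(roll)).
In Python, from station import manip gives the robot as it stands.
- The arm moves only by the shell command python3 -m crank 'ROWS'. ROWS is JSON, a list of rows, each a list of 7 numbers: the closure, from 0 (fully open) to 1 (shut), then the shift along the tool's x, y, z in cm, then the turn, a rotation vector about the tool's x, y, z in degrees. In form: [[grip, x, y, z, ax, ay, az], ...]. A call has 1 to 20 rows; each row shifts and turns the commanded pose from where the row before left it, along the tool's axes as they then stand; what a row does not reach is not made up. A row lasts 1/12 s, in which the tool goes at most 41.7 mm and 7.16 degrees, less where a joint would pass 70% of its speed; a pose out of reach is approached as far as the arm can. A call with a gripper value outside its range is refused whole. The fingers move at their own pace and stop on an object; the grip force is fixed at half the most. Time passes only in rows, so rows that do not move let the fingers close. It gives the time, the measured TCP pose, the force, the opening and the grip force at its end, in the units of the state.
- manip.get_obs(): the state, without advancing time (a new reading comes with each control period).
- manip.capture(name): name is "side" or "top"; returns (picture, depth): 420x560x3 uint8, blue, green, red; 420x560 float32, mm along the optical axis (not along the pixel's ray), 0 where there is no reading.
- manip.camera_info(name): a dict with "camera_matrix" (3x3 intrinsics, pixels), "dist_coeffs" ([k1, k2, p1, p2, k3] as OpenCV has them; the pictures are not rectified), "R" (3x3) and "t" (3): a world point X has camera coordinates R X + t. Camera axes: x right, y down, z forward; pixel columns grow to the right and rows downward; lengths in mm; the calibration is good to about 2 mm. A picture is of the moment at which its call begins. camera_info takes no time and is no camera call.
- manip.finish_job(): hands the job in; it is judged then, once.
The state is a dict: "t": time; "joints": joint angles; "qvel": joint speeds; "joint_torque": joint torques, N m; "ee_pos": TCP position; "tool_rot": TCP orientation; "force": force on the tool from outside, world axes, zero at the start; "moment": the same for the moment, N m; "opening": finger opening in mm; "finger_force": force on a finger pad.
Only numpy, scipy, OpenCV 4.12 (cv2) and the standard library are available. Lean on these libraries where they do the work, as an engineer would, in place of code of your own. Each camera call takes 0.05 s, during which the arm holds its last target. There are 200 camera calls.

## Working session

There is one attempt and no reset: what is moved stays moved. The work goes in short steps, Python scripts to look and compute and a shell command to move; the robot and the scene stay as the last step left them, time stands still between calls to the robot, and variables do not carry over. Pictures are saved under pics/ and viewed, at most 10 in all, crops included, and the job is handed in when it is done.

```bash
mkdir -p pics; cat > h.py <<'E'
import numpy as np,cv2
from station import manip
def cap(n):
    p,d=manip.capture(n); i=manip.camera_info(n)
    K=np.array(i["camera_matrix"],float);D=np.array(i["dist_coeffs"],float);R=np.array(i["R"],float);t=np.array(i["t"],float).ravel()
    v,u=np.mgrid[0:420,0:560]
    n_=cv2.undistortPoints(np.stack([u,v],-1).reshape(-1,1,2).astype(float),K,D).reshape(420,560,2)
    c=np.dstack([n_,np.ones((420,560))])*d[...,None]
    W=(c-t)@R
    W[d==0]=np.nan
    return p,d,W
E
python3 - <<'E'
from h import *
for n in("side","top"):
    p,d,W=cap(n); np.savez(f"{n}0.npz",p=p,W=W); cv2.imwrite(f"pics/{n}0.png",p)
    i=manip.camera_info(n);print(n,-np.array(i["R"]).T@np.array(i["t"]).ravel(),i["dist_coeffs"])
print(manip.get_obs())
E
```

```text
side [ 109.59634406 -379.49497528  649.38798271] [-0.03807396  0.          0.          0.          0.        ]
top [ 299.65534385   98.81272053 1061.13764592] [-0.00990179  0.          0.          0.          0.        ]
{'t': 0.1, 'joints': array([ 6.36215991e+01,  7.13250709e+00,  9.46245789e+01, -2.76704945e-03,
        7.83518143e+01, -4.73429034e+00]), 'qvel': array([ 0.00858728, -0.09353939, -0.25967751,  0.10405703, -0.02506097,
       -0.02534567]), 'joint_torque': array([-1.20746319e-05, -4.18879223e+01, -3.61096752e+01,  7.75956013e-02,
        4.61150485e-02, -5.37486676e-05]), 'ee_pos': array([239.56906865, 603.67736542, 238.49620229]), 'tool_rot': array([-1.79891248e+02, -6.28832162e-03,  1.58356445e+02]), 'force': array([ 0.08113048, -0.04961149, -0.26114434]), 'moment': array([-0.03446721, -0.02049744,  0.00064842]), 'finger_force': 0.0, 'opening': 94.82742389804258}
```

View pics/side0.png

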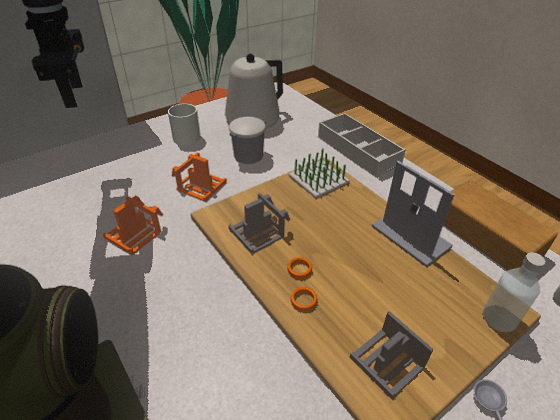

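View pics/top0.png

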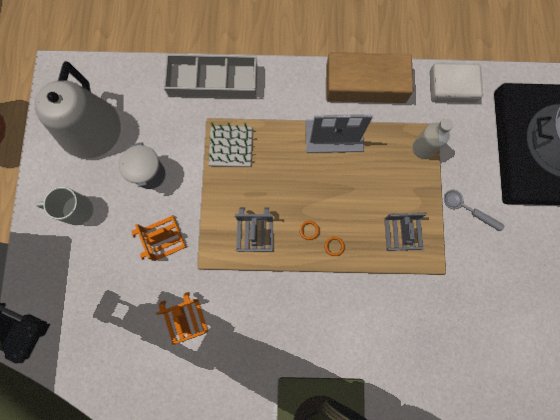

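The side view shows two grey candidates: A at (262,222), which is (255,230) in the top view, and B at (395,355), which is (405,232) in the top view. A has claw-like hooks and a taller fin. B has a closed plate, so it looks like the holder. The orange shelves at (195,177) and (133,225) are not meant. The panel is at (418,210). Next I'll confirm with a crop and measure.

```bash
python3 - <<'E'
from h import *
s=np.load("side0.npz");t=np.load("top0.npz")
a=cv2.resize(s["p"][185:260,215:305],None,fx=4.4,fy=4.4,interpolation=2);b=cv2.resize(s["p"][300:400,340:440],None,fx=4,fy=4,interpolation=2)
h=max(a.shape[0],b.shape[0]);o=np.zeros((h,a.shape[1]+b.shape[1],3),np.uint8);o[:a.shape[0],:a.shape[1]]=a;o[:b.shape[0],a.shape[1]:]=b
cv2.imwrite("pics/crop0.png",o)
for nm,d in(("top",t),("side",s)):
  W=d["W"]; p=d["p"].astype(int); sat=p.max(2)-p.min(2)
  if nm=="top": B=W[160:190,260:300].reshape(-1,3); print("board z",np.nanmedian(B[:,2]))
  boxes={"A":(slice(200,260),slice(228,282)),"B":(slice(205,258),slice(378,432)),"P":(slice(105,160),slice(300,378))} if nm=="top" else {"A":(slice(188,255),slice(222,295)),"B":(slice(305,400),slice(345,440)),"P":(slice(152,265),slice(370,458))}
  for k,bx in boxes.items():
    w=W[bx].reshape(-1,3); g=(sat[bx].ravel()<28)&(w[:,2]>30)
    w=w[g]; print(nm,k,len(w),"min",np.nanpercentile(w,1,0).round(1),"max",np.nanpercentile(w,99,0).round(1))
    for lo,hi in((30,60),(60,75),(75,90),(90,100),(100,115),(115,150),(150,180),(180,195)):
      q=w[(w[:,2]>lo)&(w[:,2]<hi)]
      if len(q)>5:
        r=cv2.minAreaRect(q[:,:2].astype(np.float32)); print("  ",lo,hi,len(q),np.round(r[0],1),np.round(r[1],1),round(r[2],1),"zmax",q[:,2].max().round(1))
E
```

```text
board z 18.698650860685206
top A 506 min [401.8 127.6  30.5] max [500.8 212.6 107.1]
   30 60 187 [452.  170.3] [ 87.4 101.3] 90.0 zmax 59.7
   60 75 57 [468.4 162. ] [84.6 77.7] 31.8 zmax 74.9
   75 90 174 [472.2 177.2] [73.8 86.1] 57.4 zmax 88.9
   100 115 85 [439.1 170.7] [37.9  9.6] 2.0 zmax 108.2
top B 516 min [ 412.7 -243.9   30.1] max [ 496.7 -156.8   90.5]
   30 60 227 [ 454.7 -202.6] [84.2 87.6] 5.0 zmax 60.0
   60 75 158 [ 461.6 -202.9] [69.5 89.3] 3.4 zmax 74.9
   75 90 121 [ 463.8 -203.2] [63.8 84.6] 1.3 zmax 90.0
   90 100 10 [ 446.9 -203.4] [27.1 10.2] 15.8 zmax 93.5
top P 1364 min [677.9 -93.4  30.5] max [697.8  35.5 188.6]
   30 60 238 [706.7 -29.5] [147.9  84.7] 89.8 zmax 59.9
   60 75 123 [689.9 -29.5] [  4.4 127.8] 1.9 zmax 74.9
   75 90 110 [690.3 -28.2] [  5.1 127.7] 0.9 zmax 89.9
   90 100 84 [690.2 -29. ] [  8.9 129.8] 3.1 zmax 99.9
   100 115 133 [688.5 -29.4] [  9.9 128. ] 4.3 zmax 114.7
   115 150 284 [692.2 -29.2] [  8.  129.7] 2.4 zmax 149.7
   150 180 170 [691.5 -29.3] [  7.1 130. ] 1.8 zmax 179.9
   180 195 222 [692.3 -29.3] [  8.  130.2] 2.5 zmax 189.9

[... 379 characters left out ...]
95.9 -160.5   88.2]
   30 60 762 [ 452.7 -206.1] [83.1 90.4] 4.6 zmax 60.0
   60 75 500 [ 479.9 -212.1] [80.8 76.2] 35.1 zmax 74.8
   75 90 249 [ 451.2 -205.6] [40.1 12.9] 2.7 zmax 89.5
side P 3520 min [685.5 -96.4  31.6] max [889.  193.8 184.9]
   30 60 845 [777.6  55. ] [348.2 147.2] 65.1 zmax 60.0
   60 75 322 [752.9 -30.4] [132.2 128.5] 2.1 zmax 74.8
   75 90 340 [689.5 -32.4] [  9.5 129.5] 5.4 zmax 90.0
   90 100 224 [689.7 -32.4] [  9.7 129.8] 5.7 zmax 100.0
   100 115 366 [689.5 -31.7] [ 12.6 129.7] 0.6 zmax 115.0
   115 150 668 [691.2 -31.5] [ 11.5 131.1] 2.5 zmax 150.0
   150 180 496 [691.4 -31.8] [  9.5 130.3] 2.7 zmax 180.0
   180 195 259 [692.2 -31.6] [ 10.6 130.5] 2.8 zmax 186.3
```

View pics/crop0.png

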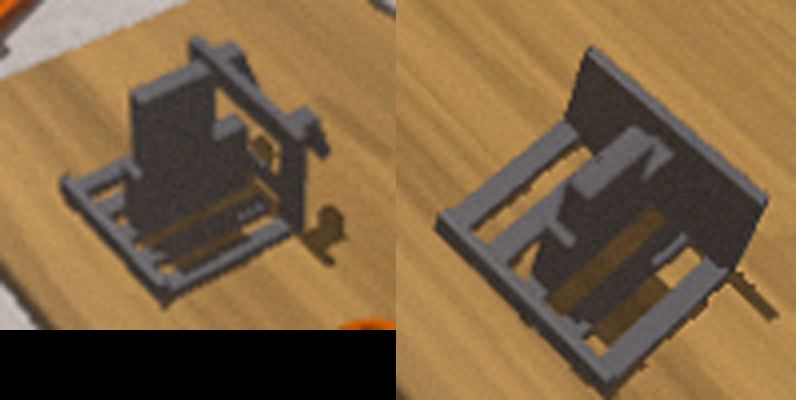

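A is the clawed shelf: it has an open back frame, two hooks and a tall fin. B, with the closed plate, is the holder and stays put. Now the yaw fits.

```bash
cat >> h.py <<'E'
def grey(p,W,lo,hi,x,y):
    s=p.astype(int); s=s.max(2)-s.min(2)
    m=(s<30)&(W[...,2]>lo)&(W[...,2]<hi)&(W[...,0]>x[0])&(W[...,0]<x[1])&(W[...,1]>y[0])&(W[...,1]<y[1])
    return W[m]
def panel(p,W):
    q=grey(p,W,60,184,(670,712),(-110,50))
    for _ in range(4):
        A=np.c_[np.ones(len(q)),q[:,1]+30,q[:,2]-128]; c=np.linalg.lstsq(A,q[:,0],rcond=None)[0]; r=q[:,0]-A@c; k=abs(r)<max(1.5,1.5*r.std()); q=q[k]
    T=grey(p,W,150,195,(670,712),(-120,60)); e=np.percentile(T[:,1],[1,99])
    print("panel x",c[0].round(1),"yaw",np.degrees(np.arctan(-c[1])).round(2),"tilt",np.degrees(c[2]).round(2),"resid",r.std().round(2),"y edges",e.round(1),e.mean().round(1),"n",len(q))
E
python3 - <<'E'
from h import *
for n in("side","top"):
    d=np.load(f"{n}0.npz");p,W=d["p"],d["W"]; print(n); panel(p,W)
    f=grey(p,W,99,112,(400,480),(140,200)); f=f[f[:,2]>np.median(f[:,2])-2]
    r=cv2.minAreaRect(f[:,:2].astype(np.float32)); print("fin",np.round(r,1) if 0 else r, "mean",f.mean(0).round(1))
    q=grey(p,W,75,86,(470,492),(110,225)) # plate top bar
    b=np.polyfit(q[:,1]-170,q[:,0],1);print("plate top x",b[1].round(1),"yaw",np.degrees(np.arctan(-b[0])).round(2),len(q),np.percentile(q[:,1],[2,98]).round(1))
    q=grey(p,W,22,34,(385,420),(110,225)); 
    if len(q)>10: b=np.polyfit(q[:,1]-170,q[:,0],1);print("front bar x",b[1].round(1),"yaw",np.degrees(np.arctan(-b[0])).round(2),len(q),np.percentile(q[:,1],[2,98]).round(1))
o=manip.get_obs(); print(o["t"])
E
```

```text
side
panel x 689.8 yaw 2.74 tilt 0.04 resid 0.77 y edges [-96.3  31.9] -32.2 n 1962
fin ((438.7882995605469, 168.57962036132812), (40.36825942993164, 13.150712013244629), 1.1949046850204468) mean [438.6 167.8 102.3]
plate top x 480.5 yaw 1.25 122 [125.  212.1]
front bar x 405.1 yaw 0.37 168 [124.9 208.6]
top
panel x 690.1 yaw 2.46 tilt 0.02 resid 0.63 y edges [-93.9  35.6] -29.2 n 814
fin ((438.95989990234375, 170.64219665527344), (37.71003341674805, 9.474895477294922), 2.3327865600585938) mean [438.8 170.8 105. ]
plate top x 482.4 yaw 0.54 135 [130.1 213.2]
front bar x 407.8 yaw -0.54 152 [127.8 212.7]
0.1
```

```bash
python3 -m crank '[[0,0,0,0,0,0,-5.58],[0,0,0,0,0,0,-5.58],[0,0,0,0,0,0,-5.58],[0,0,0,0,0,0,-5.58],[0,-1.23,-2.73,0,0,0,0],[0,-1.23,-2.73,0,0,0,0],[0,-1.23,-2.73,0,0,0,0],[0,-1.23,-2.73,0,0,0,0],[0,-1.23,-2.73,0,0,0,0],[0,-1.23,-2.73,0,0,0,0],[0,-1.23,-2.73,0,0,0,0],[0,-1.23,-2.73,0,0,0,0],[0,-1.23,-2.73,0,0,0,0],[0,-1.23,-2.73,0,0,0,0],[0,-1.23,-2.73,0,0,0,0],[0,-1.23,-2.73,0,0,0,0],[0,-1.23,-2.73,0,0,0,0],[0,-1.23,-2.73,0,0,0,0],[0,-1.23,-2.73,0,0,0,0],[0,-1.23,-2.73,0,0,0,0]]'
python3 -m crank '[[0,0,0,1.5,0,0,0],[0,0,0,1.5,0,0,0],[0,0,0,1.5,0,0,0],[0,0,0,0,0,0,0],[0,0,0,0,0,0,0]]'
```

```text
t: 1.77
ee_pos: [441.8, 168.2, 239.2]
tool_rot: [-180.0, -0.0, -179.3]
force: [0.6, 0.1, -0.1]
opening: 94.6
finger_force: 0.0
t: 2.18
ee_pos: [440.9, 169.4, 193.6]
tool_rot: [-180.0, -0.2, -179.3]
force: [0.3, 0.3, 0.3]
opening: 95.2
finger_force: 0.0
```

```bash
python3 -m crank '[[0,0,0,1.5,0,0,0],[0,0,0,1.5,0,0,0],[0,0,0,1.5,0,0,0],[0,0,0,1.5,0,0,0],[0,0,0,1.5,0,0,0],[0,0,0,1,0,0,0],[0,0,0,1,0,0,0],[0,0,0,0.6,0,0,0],[0,0,0,0,0,0,0],[0,0,0,0,0,0,0]]'
python3 -m crank '[[0.5,0,0,0,0,0,0],[0.5,0,0,0,0,0,0],[0.6,0,0,0,0,0,0],[0.7,0,0,0,0,0,0],[0.8,0,0,0,0,0,0],[0.9,0,0,0,0,0,0],[1,0,0,0,0,0,0],[1,0,0,0,0,0,0],[1,0,0,0,0,0,0],[1,0,0,0,0,0,0],[1,0,0,0,0,0,0],[1,0,0,0,0,0,0]]'
```

```text
t: 3.02
ee_pos: [442.0, 169.8, 94.0]
tool_rot: [180.0, 0.0, -179.3]
force: [0.9, -0.3, 0.1]
opening: 95.0
finger_force: 0.0
t: 4.02
ee_pos: [441.7, 169.7, 93.6]
tool_rot: [-180.0, -0.0, -179.3]
force: [0.4, -0.1, 0.9]
opening: 20.7
finger_force: 0.0
```

```bash
python3 -m crank '[[1,0,0,0,0,0,0],[1,0,0,0,0,0,0],[1,0,0,0,0,0,0],[1,0,0,0,0,0,0],[1,0,0,0,0,0,0]]'
python3 -m crank '[[1,0,0,-0.5,0,0,0],[1,0,0,-1,0,0,0],[1,0,0,-1.5,0,0,0],[1,0,0,-1.5,0,0,0],[1,0,0,-1.5,0,0,0],[1,0,0,-1.5,0,0,0],[1,0,0,-1.5,0,0,0],[1,0,0,-1,0,0,0],[1,0,0,0,0,0,0],[1,0,0,0,0,0,0],[1,0,0,0,0,0,0]]'
python3 - <<'E'
from h import *
for n in("side","top"):
    p,d,W=cap(n); np.savez(f"{n}1.npz",p=p,W=W); cv2.imwrite(f"pics/{n}1.png",p)
E
```

```text
t: 4.43
ee_pos: [441.7, 169.6, 93.6]
tool_rot: [-180.0, -0.0, -179.3]
force: [0.6, -0.1, -0.0]
opening: 11.8
finger_force: 30.0
t: 5.35
ee_pos: [441.1, 169.5, 192.7]
tool_rot: [-180.0, -0.1, -179.3]
force: [0.2, -0.4, -2.2]
opening: 12.3
finger_force: 30.0
```

View pics/side1.png

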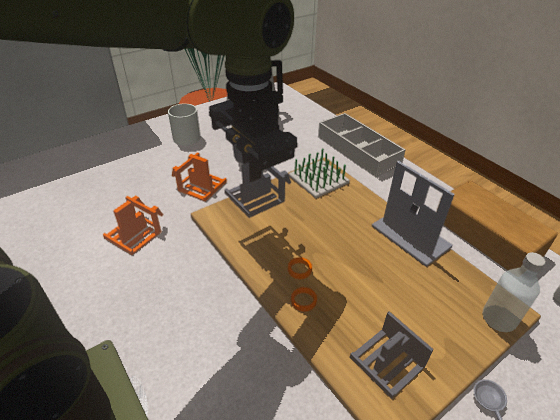

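```bash
python3 -m crank '[[1,0,0,0,0,0,-1.9],[1,-0.6,-0.8,0,0,0,0],[1,-1.2,-1.6,0,0,0,0],[1,-1.6,-2.1,0,0,0,0],[1,-1.6,-2.2,0,0,0,0],[1,-1.6,-2.2,0,0,0,0],[1,-1.6,-2.2,0,0,0,0],[1,-1.6,-2.2,0,0,0,0],[1,-1.6,-2.2,0,0,0,0],[1,-1.6,-2.2,0,0,0,0],[1,-1.2,-1.6,0,0,0,0],[1,-1.2,-1.4,0,0,0,0],[1,-0.4,-0.6,0,0,0,0],[1,0,0,0.6,0,0,0],[1,0,0,0,0,0,0],[1,0,0,0,0,0,0],[1,0,0,0,0,0,0]]'
python3 - <<'E'
from h import *
ims=[]
for n in("side","top"):
    p,d,W=cap(n); print(n); panel(p,W)
    q=grey(p,W,155,178,(625,668),(-100,40)); print("claw/plate top bar",np.percentile(q,[1,50,99],0).round(1),len(q))
    q=grey(p,W,160,174,(628,665),(-90,30)); b=np.polyfit(q[:,1]+32,q[:,0],1); print("x",b[1],"yaw",-np.degrees(b[0]))
    q=grey(p,W,105,128,(545,590),(-100,50)); print("front bar",np.percentile(q,[2,50,98],0).round(1),len(q))
    np.savez(f"{n}2.npz",p=p,W=W)
    c=p[120:270,350:490] if n=="side" else p[90:200,270:410]
    ims.append(cv2.resize(c,(400,430 if n=="side" else 314)))
o=np.zeros((430,800,3),np.uint8);o[:,:400]=ims[0];o[:314,400:]=ims[1];cv2.imwrite("pics/c2.png",o)
E
```

```text
t: 6.87
ee_pos: [608.3, -35.2, 187.1]
tool_rot: [180.0, -0.1, -177.4]
force: [-0.4, 0.6, -2.2]
opening: 12.0
finger_force: 30.0
side
panel x 689.7 yaw 2.57 tilt -0.18 resid 0.78 y edges [-96.5 -19. ] -57.7 n 846
claw/plate top bar [[644.8 -79.2 155.4]
 [647.3 -59.1 167.3]
 [663.1 -32.4 173.1]] 231
x 646.696788339818 yaw 3.8894533548165735
front bar [[564.9 -81.1 112.1]
 [570.2 -40.3 118. ]
 [589.1   5.6 125.7]] 415
top
panel x 689.4 yaw 1.64 tilt -0.22 resid 0.56 y edges [ 1.1 35.7] 18.4 n 53
claw/plate top bar [[642.6   4.6 156.2]
 [645.1   8.3 170.4]
 [665.5  13.7 177.6]] 28
x 680.3031954676193 yaw 45.46130513662172
front bar [[565.6  -5.2 114.8]
 [569.4   4.2 120.9]
 [582.    9.  126.7]] 33
```

View pics/c2.png

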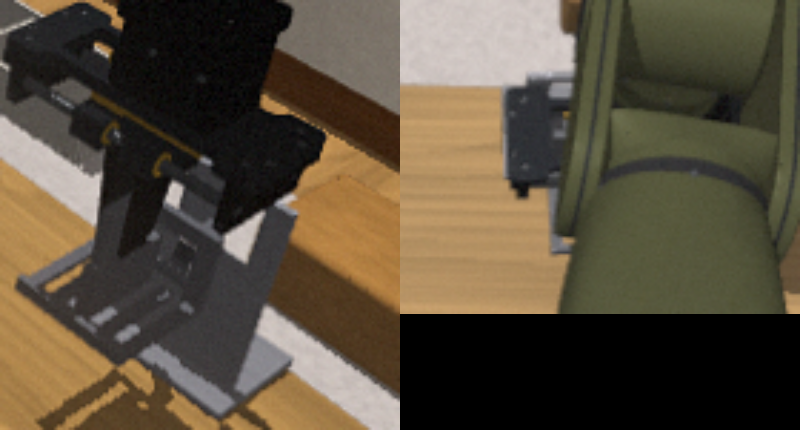

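```bash
python3 -m crank '[[1,0,0.1,0.2,0,0,0],[1,-0.6,0,0,0,0,0],[1,-0.6,0,0,0,0,0],[1,-0.6,0,0,0,0,0],[1,-0.6,0,0,0,0,0],[1,-0.4,0,0,0,0,0],[1,0,0,0,0,0,0],[1,0,0,0,0,0,0]]'
python3 -m crank '[[1,-0.4,0,0,0,0,0],[1,-0.3,0,0,0,0,0],[1,-0.2,0,0,0,0,0],[1,0,0,0,0,0,0],[1,0,0,0,0,0,0]]'
```

```text
t: 7.63
ee_pos: [637.3, -33.8, 185.5]
tool_rot: [180.0, -0.0, -177.4]
force: [-0.4, 0.9, -1.9]
opening: 12.3
finger_force: 30.0
t: 8.05
ee_pos: [646.1, -33.4, 185.6]
tool_rot: [-180.0, -0.0, -177.4]
force: [0.8, 0.3, -1.0]
opening: 11.8
finger_force: 30.0
```

```bash
python3 -m crank '[[1,-0.1,0,0,0,0,0],[1,-0.1,0,0,0,0,0],[1,0,0,0,0,0,0],[1,0,0,0,0,0,0]]'
python3 -m crank '[[1,-0.1,0,0,0,0,0],[1,0,0,0,0,0,0],[1,0,0,0,0,0,0]]'
```

```text
t: 8.38
ee_pos: [646.7, -33.3, 185.6]
tool_rot: [180.0, -0.2, -177.4]
force: [-4.2, -0.7, 0.6]
opening: 11.9
finger_force: 30.0
t: 8.63
ee_pos: [646.8, -33.3, 185.6]
tool_rot: [180.0, -0.4, -177.4]
force: [-8.9, 0.9, 2.5]
opening: 12.0
finger_force: 30.0
```

```bash
python3 -m crank '[[1,0.2,0,0,0,0,0],[1,0,0,0.3,0,0,0],[1,0,0,0.3,0,0,0],[1,0,0,0.3,0,0,0],[1,0,0,0.3,0,0,0],[1,0,0,0.3,0,0,0],[1,0,0,0,0,0,0],[1,0,0,0,0,0,0]]'
```

```text
t: 9.3
ee_pos: [646.3, -33.3, 169.9]
tool_rot: [180.0, -0.2, -177.4]
force: [-5.6, -1.5, 0.7]
opening: 11.9
finger_force: 30.0
```

```bash
python3 -m crank '[[1,0,0,0.3,0,0,0],[1,0,0,0.3,0,0,0],[1,0,0,0.2,0,0,0],[1,0,0,0,0,0,0],[1,0,0,0,0,0,0]]'
python3 -m crank '[[1,0,0,0.2,0,0,0],[1,0,0,0.2,0,0,0],[1,0,0,0.2,0,0,0],[1,0,0,0,0,0,0],[1,0,0,0,0,0,0]]'
```

```text
t: 9.72
ee_pos: [646.5, -33.2, 161.7]
tool_rot: [180.0, -0.1, -177.4]
force: [-3.4, -0.8, -2.2]
opening: 11.9
finger_force: 30.0
t: 10.13
ee_pos: [646.7, -33.3, 156.2]
tool_rot: [180.0, -0.1, -177.4]
force: [-4.3, -0.1, -1.4]
opening: 11.8
finger_force: 30.0
```

```bash
python3 -m crank '[[1,0,0,0.15,0,0,0],[1,0,0,0.1,0,0,0],[1,0,0,0,0,0,0],[1,0,0,0,0,0,0]]'
python3 -m crank '[[1,0,0,0.15,0,0,0],[1,0,0,0.1,0,0,0],[1,0,0,0,0,0,0],[1,0,0,0,0,0,0]]'
```

```text
t: 10.47
ee_pos: [646.7, -33.4, 154.2]
tool_rot: [-180.0, -0.1, -177.4]
force: [-6.5, -0.9, 0.3]
opening: 11.9
finger_force: 30.0
t: 10.8
ee_pos: [646.7, -33.3, 153.6]
tool_rot: [-180.0, -0.1, -177.4]
force: [-10.7, -0.6, 7.1]
opening: 12.0
finger_force: 30.0
```

```bash
python3 -m crank '[[1,0,0,0.2,0,0,0],[1,0,0,0.1,0,0,0],[1,0,0,0,0,0,0],[1,0,0,0,0,0,0]]'
python3 - <<'E'
from h import *
p,d,W=cap("side"); c=p[120:270,350:490]; cv2.imwrite("pics/c3.png",cv2.resize(c,(560,600),interpolation=2))
q=grey(p,W,125,150,(665,690),(-90,30)); print("plate top",np.percentile(q,[2,50,98],0).round(1))
E
```

```text
t: 11.13
ee_pos: [646.7, -33.4, 153.6]
tool_rot: [-180.0, -0.1, -177.4]
force: [-17.6, -0.3, 18.5]
opening: 11.9
finger_force: 30.0
plate top [[683.1 -77.  125.2]
 [685.7 -48.7 134.3]
 [689.8  28.3 146.5]]
```

View pics/c3.png

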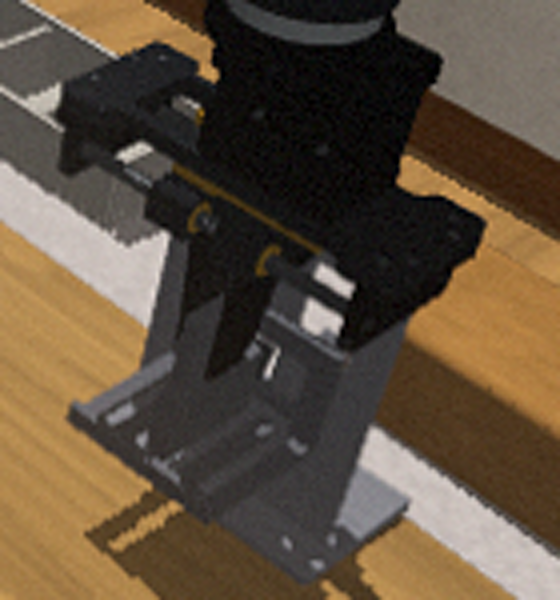

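The shelf has hit a solid stop at the predicted seat height. I'll unload, then release.

```bash
python3 -m crank '[[1,0,0,-0.3,0,0,0],[1,0.1,0,0,0,0,0],[1,0,0,0,0,0,0],[0.9,0,0,0,0,0,0],[0.7,0,0,0,0,0,0],[0.6,0,0,0,0,0,0],[0.6,0,0,0,0,0,0],[0.6,0,0,0,0,0,0],[0.6,0,0,0,0,0,0],[0.6,0,0,0,0,0,0]]'
```

```text
t: 12.02
ee_pos: [646.3, -33.3, 151.6]
tool_rot: [180.0, 0.0, -177.4]
force: [0.3, 0.5, 0.1]
opening: 37.5
finger_force: 0.0
```

Now retreat straight up, then back toward the robot and left, and look.

```bash
python3 -m crank '[[0.6,0,0,-1,0,0,0],[0.6,0,0,-1.5,0,0,0],[0.6,0,0,-1.5,0,0,0],[0.6,0,0,-1.5,0,0,0],[0.6,0,0,-2,0,0,0],[0.6,0,0,-2,0,0,0],[0.6,0,0,-2,0,0,0],[0.6,1,2,0,0,0,0],[0.6,1.5,3,0,0,0,0],[0.6,1.5,3,0,0,0,0],[0.6,1.5,3,0,0,0,0],[0.6,1.5,3,0,0,0,0],[0.6,1.5,3,0,0,0,0],[0.6,1.5,3,0,0,0,0],[0.6,1.5,3,0,0,0,0],[0.6,1,2,0,0,0,0],[0.6,0,0,0,0,0,0],[0.6,0,0,0,0,0,0],[0.6,0,0,0,0,0,0]]'
python3 - <<'E'
from h import *
ims=[]
for n in("side","top"):
    p,d,W=cap(n); print(n)
    c=p[130:270,355:485] if n=="side" else p[90:200,270:410]
    ims.append(cv2.resize(c,(400,430 if n=="side" else 314),interpolation=2))
    f=grey(p,W,158,172,(615,672),(-60,0)); f=f[f[:,0]<670]; r=cv2.minAreaRect(f[:,:2].astype(np.float32)); print("fin",np.round(r[0],1),np.round(r[1],1),round(r[2],1),"z",np.median(f[:,2]),len(f))
    q=grey(p,W,130,145,(670,688),(-90,30)); print("plate",np.percentile(q,[2,50,98],0).round(1))
    q=grey(p,W,85,102,(590,620),(-90,40)); print("front bar",np.percentile(q,[2,50,98],0).round(1))
    h=grey(p,W,82,96,(400,500),(-260,-150)); print("holder fin",h.mean(0).round(1))
o=np.zeros((430,800,3),np.uint8);o[:,:400]=ims[0];o[:314,400:]=ims[1];cv2.imwrite("pics/c4.png",o)
for n in("side","top"):
    d=np.load(f"{n}0.npz"); print(grey(d["p"],d["W"],82,96,(400,500),(-260,-150)).mean(0).round(1))
E
```

```text
t: 13.6
ee_pos: [510.5, 210.5, 268.1]
tool_rot: [180.0, 0.1, -177.4]
force: [-0.4, -0.9, -0.0]
opening: 38.2
finger_force: 0.0
side
fin [638.4 -34.8] [38.8 12.2] 5.7 z 159.15393070471603 64
plate [[676.9 -76.8 130.4]
 [681.6 -35.1 136.8]
 [687.8  26.6 142.3]]
front bar [[613.1 -49.5  85.4]
 [618.2 -35.5  92.8]
 [619.8 -29.6 100.8]]
holder fin [ 450.1 -206.5   86.4]
top
fin [639.2 -31.5] [40.6 12.1] 0.2 z 160.91044854069912 87
plate [[678.2 -71.7 130.3]
 [682.  -24.1 139.2]
 [687.6  24.2 143. ]]
front bar [[605.  -72.5  85.2]
 [608.1 -28.7  86.4]
 [619.3   8.6  96.4]]
holder fin [ 451.7 -202.8   87.8]
[ 450.2 -206.5   86.4]
[ 452.2 -202.9   87.6]
```

View pics/c4.png

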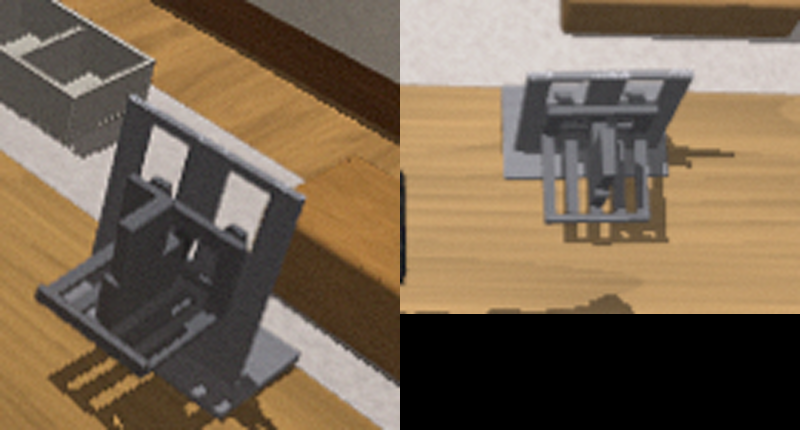

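The shelf hangs on both claws, at about (160,185) and (237,232) in the left crop. The fin has shifted back slightly, so I'll check tilt and height against the starting measurement, and look at the catch.

```bash
python3 - <<'E'
from h import *
def meas(p,W,ox,oy,oz,l):
    a=lambda lo,hi,x,y:grey(p,W,oz+lo,oz+hi,(ox+x[0],ox+x[1]),(oy+y[0],oy+y[1]))
    f=a(76,92,(-72,-22),(-20,20)); f=f[f[:,2]>oz+77]
    # top surface: per x-bin max
    xs=np.arange(f[:,0].min()+4,f[:,0].max()-4,4); zz=[np.percentile(f[abs(f[:,0]-x)<3,2],85) for x in xs]; b=np.polyfit(xs-xs.mean(),zz,1)
    print(l,"fin x",np.percentile(f[:,0],[2,98]).round(1),"ztop",np.mean(zz).round(1),"slope deg",np.degrees(np.arctan(b[0])).round(2))
    q=a(54,70,(-14,-1),(-20,20)); q2=a(0,40,(-100,-74),(-40,40))
    print("   plate top z",np.percentile(q[:,2],[90,98]).round(1),"x",np.median(q[:,0]).round(1),"front bar z",np.percentile(q2[:,2],[5,50,95]).round(1),"x",np.percentile(q2[:,0],[5,50]).round(1),len(q2))
for n in("side","top"):
    d=np.load(f"{n}0.npz"); meas(d["p"],d["W"],483.8,169.5,18,n+" before")
    p,_,W=cap(n); meas(p,W,688,-31,78,n+" now")
    if n=="side": cv2.imwrite("pics/c5.png",cv2.resize(p[185:255,370:450],(800,600),interpolation=2)[:, :])
E
```

```text
side before fin x [419.6 457.9] ztop 103.1 slope deg 1.53
   plate top z [79.7 80. ] x 478.9 front bar z [22.1 27.6 30.4] x [399.6 401.4] 120
side now fin x [618.4 656.4] ztop 159.2 slope deg 3.21
   plate top z [138.7 139.3] x 681.5 front bar z [78.7 81.9 83.6] x [602.8 606.3] 136
top before fin x [420.3 457.7] ztop 106.5 slope deg 0.91
   plate top z [82.6 84.4] x 480.5 front bar z [20.2 29.7 33.8] x [400.5 403. ] 110
top now fin x [619.7 657.8] ztop 162.3 slope deg 2.84
   plate top z [141.9 143.8] x 681.5 front bar z [78.8 83.5 86.4] x [604.3 607.6] 99
```

View pics/c5.png

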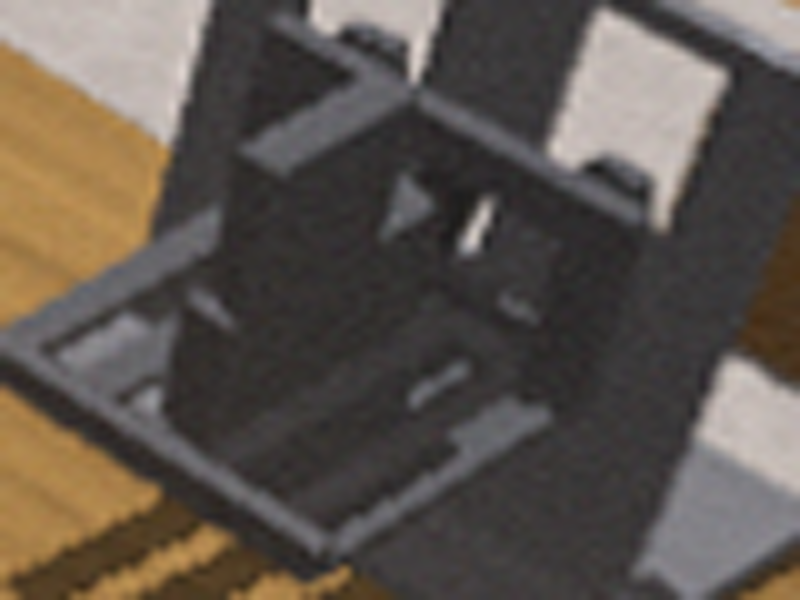

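```bash
python3 - <<'E'
from h import *
def show(p,W,l):
    print(l)
    v,u=np.mgrid[0:420,0:560]
    m=(abs(W[...,1]+31)<13)&(W[...,2]>90)&(W[...,2]<124)&(W[...,0]>672)&(W[...,0]<720)
    prot=690-W[...,0]+ -np.tan(np.radians(2.6))*(W[...,1]+31)
    for zl in range(92,124,4):
        row=[]
        for yl in range(-44,-17,4):
            k=m&(abs(W[...,2]-zl-2)<=2)&(abs(W[...,1]-yl-2)<=2)
            row.append(f"{np.median(prot[k]):6.1f}({k.sum()})" if k.any() else "   .    ")
        print(zl+2,*row)
d=np.load("side0.npz"); show(d["p"],d["W"],"side before")
P=[cap("side")for _ in range(4)]; show(P[0][0],np.nanmean([q[2] for q in P],0),"side now")
d=np.load("top0.npz"); show(d["p"],d["W"],"top before")
P=[cap("top")for _ in range(4)]; show(P[0][0],np.nanmean([q[2] for q in P],0),"top now")
E
```

```text
side before
94    0.4(2)   -2.3(5)   -0.5(3)    1.1(1)    1.7(2)    1.0(2)    1.4(1)
98    0.1(4)    3.1(1)    4.2(2)    4.7(1)    5.6(1)   -0.2(2)    1.2(2)
102   -1.7(1)    5.0(3)    4.0(3)    3.9(4)    4.4(2)   -1.2(3)    0.6(3)
106    1.2(3)    2.9(5)    2.5(3)    4.0(4)    2.7(2)   -1.2(4)    .    
110   -0.1(1)    0.8(4)    1.9(5)    2.6(4)    0.9(1)   -1.0(4)    0.4(2)
114    1.0(2)   -0.6(5)   -0.4(3)   -1.0(5)   -0.2(3)   -1.8(3)   -0.0(1)
118    0.4(2)   -1.0(1)   -0.6(1)    0.0(1)   -0.9(2)    0.8(2)   -0.1(1)
122   -0.6(5)   -0.2(4)   -0.1(3)    0.6(4)    0.7(3)    .       -0.3(2)
side now
94    4.7(8)    4.6(12)    .        .        .        .        .    
98    1.1(1)   11.4(6)    .        .        .        .        .    
102    0.6(2)    9.3(7)    3.5(1)    .        .        .        .    
106    0.5(1)    3.9(7)    2.9(1)    .        .        .        .    
110    0.4(2)    6.9(10)    1.0(3)    0.0(1)    1.2(1)   -1.1(5)    .    
114   -0.8(1)    9.4(7)   -0.0(2)   -0.3(3)    0.4(2)    .        .    
118    .       14.3(4)   12.7(7)   12.2(5)    .        .        .   
[... 507 characters left out ...]
118   -0.9(1)   -0.1(2)    0.8(2)   -1.1(1)   -0.4(2)    .        .    
122   -0.4(2)    .        .        .        .        0.2(1)   -0.1(1)
top now
94   -0.3(2)    .        .        .        .        2.5(7)   -0.9(1)
98    3.3(1)    1.3(2)    .        .        .        2.8(3)    .    
102   -0.0(1)    .        .        .        5.2(1)    .        .    
106    .        .        2.6(1)    .        8.6(1)   13.0(4)    .    
110    .        .        2.7(1)    2.7(2)    2.6(1)    2.6(1)    .    
114    .        .        .        .        .        .        .    
118    .        .        9.8(1)   14.2(5)   13.3(4)    .        .    
122    .        .       12.5(1)   11.3(2)   12.6(4)    .        .
```

The catch stands out with the same profile as at the start: about 3–5 mm out at z 102–106. So it is locked over the bar. The holder hasn't moved and the arm is clear.

```bash
python3 -c "
from station import manip
print(manip.finish_job())"
```

```text
the job is handed in; nothing more can be done
None
```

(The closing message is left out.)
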